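Thread two spacer collars onto a locating post on the optical table

TASK

Build up the bare locating post on the optical table: lower the wide round collar over it until it sits fully home on the base plate, then lower the narrow round collar over the same post until it sits fully home on the wide one. Do not let a collar drop down the post, and leave the hexagonal nut where it lies.

Things in the scene. Friction and masses are not known exactly. Their poses are not given: they have to be found in the camera images.
- wide_collar: The wide plain aluminium ring, round outside: outer diameter 58 mm, bore 32 mm, height 26 mm, about 0.13 kg, lying flat on the table with its bore upright. Origin: centre of its underside, on the bore axis; z up along the bore.
- narrow_collar: The narrow plain aluminium ring, round outside with a thin wall: outer diameter 44 mm, bore 32 mm, height 30 mm, about 0.06 kg, lying flat on the table with its bore upright. Origin: centre of its underside, on the bore axis; z up along the bore.
- post_foot (a point): Foot of the bare steel locating post, on its axis, at the level of the top face of its aluminium base plate (z up, x along the plate's 90 mm side). The plate is 90 x 70 mm, 12 mm thick, fixed to the table and centred on the post. The post is 16 mm in diameter and rises 64 mm above the plate, its last 12 mm tapering to 6 mm diameter. A twin base plate on the table has a post that carries a square black mirror mount: that is not the one.
- hex_nut: A look-alike to be left alone: aluminium nut, hexagonal outside, 50 mm across flats, with a 32 mm hexagonal hole, 20 mm high, lying flat on the table. Origin: centre of its underside. A solid aluminium disc without a hole (50 mm diameter, 22 mm high) lies in the same row and is not needed either.
There are look-alikes about, which are no part of the job. Leave any brown or green look-alike of the part that bears post_foot alone. Leave any green look-alike of the narrow_collar alone.

How it is judged:
By the outcome, as a careful person would: the job done as asked, in the order asked, and still so for the second after the job is handed in, with the robot touching nothing.
It also fails if it takes over 64 s, if anything falls off the work surface, if the arm or the gripper's body presses on something with over 40 N, if the wrist force passes 120 N, or if a joint passes its speed limit or range.

ROBOT

A 6-joint arm with a two-finger parallel gripper is mounted at the origin on the work surface. World frame = base frame: x ahead of the robot, y to its left, z up, the work surface at z = 0. Lengths are in m, angles in degrees, forces in N, time in s.
With the tool pointing down it reaches from about 0.275 to 0.725 m from the base axis. Payload 5.6 kg.
Tool frame: the origin (TCP) lies on the centre line of the jaws, within the pads' length; the fingertips stand 17 mm ahead of it and the grasp point (between the pads) lies 2 mm behind it; z points along the fingers, y is the line along which they close (so a half turn about z gives the same grasp; the last joint's range is limited). The gripper opens to 85 mm and grips with 20 to 120 N. Pads are 22 mm wide; open, the fingers measure 114 mm over their backs; the gripper's body (76 mm by 85 mm) begins 54 mm behind the grasp point. The pads swing forward as they close: fully open they stand 13 mm farther back than shut.
Start: joints at [88.614, 14.616, 6.199, 0, -81.583, -16.306], TCP at [0.167, 0.524, 0.215] pointing down, gripper open.
Joint ranges: [-168.99, 168.99], [-69.2, 112.95], [-62.41, 85.93], [-164.36, 98.24], [-168.68, -3.75], [-174.98, 174.98]. Speed limits (degrees/s): [147.25, 147.25, 180, 180, 180, 180].

INTERFACE

Orientations are given as [roll, pitch, yaw] about the fixed x, y, z axes, in that order (R = Rz(yaw) Ry(pitch) Rx(roll)).
In Python, from workcell import * gives the robot as it stands.
- The arm moves only by the tool send_rows, never from a script. Its argument "steps" is a list of rows, each a list of 2 entries, a list of its own where there are three numbers: the shift along the world's x, y, z in mm, then the turn about the world's z in rad. A call has 1 to 12 rows; each row shifts and turns the commanded pose from where the row before left it; what a row does not reach is not made up. A row lasts 1/8 s, in which the tool goes at most 62.5 mm and 10.7 degrees, less where a joint would pass 70% of its speed; a pose out of reach is approached as far as the arm can. A call with a gripper value outside its range is refused whole. "grip" is the opening, from 0 (shut) to 1 (fully open), set as the call begins (left out, the last holds). The fingers move at their own pace and stop on an object; the grip force is fixed at half the most. Time passes only in rows, so rows that do not move let the fingers close. It gives the time, the measured TCP pose, the force, the opening and the grip force at its end, in the units of the state.
- get_state(): the state, without advancing time (a new reading comes with each control period).
- read_camera(name): name is "side" or "top"; returns a dict with "img" (400x640x3 uint8, red, green, blue), "vfov" (degrees; the focal length in pixels is half the picture's height over the tangent of half this angle, whatever the lens; pixels are square), "cx", "cy" (the principal point, pixels), "world_from_camera" (4x4, takes a point from camera to world coordinates). Camera axes: x right, y down, z forward; pixel columns grow to the right and rows downward; lengths in m; the calibration is good to about 2 mm. A picture is of the moment at which its call begins. There is no depth.
- hand_in(): hands the job in; it is judged then, once.
Trained networks look in a picture, given as the dict that the camera call returned (one of the last four; its "shot" number tells which), for a name from the list of things; names that differ only in an ending like _2 or _b are one class to them, and where a whole thing is asked for, a point or a joint stands for the part that bears it (a point fixed in the world has none). Each returns a list of dicts, best first, with "p" (0 to 1); they miss things now and then, are a little off and sometimes report something else, mostly with a low value. They report only what shows in the picture. A call takes as long as a camera call. They do not tell look-alikes from the thing itself.
- look_for(thing, picture): "rect" ([left, top, right, bottom] in pixels, round what is visible of it).
- cut_out(thing, picture): "pixels" (400x640 bool, what is visible of it) and "rect" ([left, top, right, bottom] in pixels, round what is visible of it).
- spot_point(thing, picture): "xy" ([column, row] in pixels: a listed point, or the origin of a listed thing).
The state is a dict: "time": time; "joint_positions": joint angles; "joint_vel": joint speeds; "effort": joint torques, N m; "position": TCP position; "orientation": TCP orientation; "force": force on the tool from outside, world axes, zero at the start; "moment": the same for the moment, N m; "width": finger opening in m; "grasp_force": force on a finger pad.
Only numpy, scipy, OpenCV 4.12 (cv2) and the standard library are available. Lean on these libraries where they do the work, as an engineer would, in place of code of your own. Each camera call takes 0.05 s, during which the arm holds its last target. There are 200 camera calls.

## Working session

There is one attempt and no reset: what is moved stays moved. The work goes in short steps, Python scripts to look and compute and a tool call to move; the robot and the scene stay as the last step left them, time stands still between calls to the robot, and variables do not carry over. Pictures are saved under pics/ and viewed, at most 10 in all, crops included, and the job is handed in when it is done.

Besides the shell and the picture viewer there is one more tool, called as a command line: name --argument value ..., lists and objects as JSON in quotes. send_rows: Moves the arm, as the interface text tells. Its arguments: {"type":"object","properties":{"steps":{"type":"array","items":{"type":"array"}},"grip":{"type":"number"}},"required":["steps"]}

```bash
ls; mkdir -p pics
cat > h.py <<'E'
from workcell import *
import numpy as np, cv2
def ray(c,uv):
    f=200/np.tan(np.radians(c["vfov"])/2); T=np.array(c["world_from_camera"])
    d=T[:3,:3]@np.array([(uv[0]-c["cx"])/f,(uv[1]-c["cy"])/f,1]); return T[:3,3],d
def onz(c,uv,z):
    o,d=ray(c,uv); return o+d*(z-o[2])/d[2]
def proj(c,p):
    f=200/np.tan(np.radians(c["vfov"])/2); T=np.array(c["world_from_camera"])
    q=T[:3,:3].T@(np.array(p)-T[:3,3]); return q[:2]/q[2]*f+[c["cx"],c["cy"]]
def save(c,n,box=None,s=1):
    im=c["img"]
    if box: l,t,r,b=box; im=im[t:b,l:r]
    cv2.imwrite("pics/"+n,cv2.resize(im[:,:,::-1],None,fx=s,fy=s,interpolation=cv2.INTER_CUBIC))
E
python3 - <<'E'
from h import *
np.set_printoptions(precision=3,suppress=True)
print(get_state())
for n in("top","side"):
    c=read_camera(n); save(c,n+"0.png"); print(n,c["vfov"],np.array(c["world_from_camera"])[:3])
    for t,z in(("wide_collar",0),("narrow_collar",0),("post_foot",.012),("hex_nut",0)):
        print(t,[(np.round(d["xy"]),round(d["p"],2),onz(c,d["xy"],z)[:2]) for d in spot_point(t,c)[:5]])
        print("   rect",[(np.round(d["rect"]),round(d["p"],2)) for d in look_for(t,c)[:5]])
E
```

```text
pics
{'time': 0.0, 'joint_positions': array([ 88.613,  14.654,   6.13 ,  -0.027, -81.582, -16.308]), 'joint_vel': array([-0.122,  0.005,  0.055,  0.067, -0.019,  0.037]), 'effort': array([  0.002, -38.664,  23.793,   5.365,  -0.006,  -0.   ]), 'position': array([0.167, 0.524, 0.214]), 'orientation': array([179.891,  -0.004, -17.698]), 'force': array([ 0.12 , -0.272,  1.04 ]), 'moment': array([ 0.02 , -0.005, -0.046]), 'grasp_force': 0.0, 'width': 0.08533612265489801}
top 46.96833679120081 [[-0.018 -0.989  0.144  0.427]
 [-1.     0.018  0.002  0.03 ]
 [-0.005 -0.144 -0.99   1.053]]
wide_collar [(array([288., 265.]), 0.82, array([0.432, 0.118])), (array([223., 265.]), 0.73, array([0.436, 0.265]))]
   rect [(array([274., 252., 300., 278.]), 0.84)]
narrow_collar [(array([389., 248.]), 0.7, array([ 0.466, -0.112])), (array([416., 278.]), 0.54, array([ 0.398, -0.171])), (array([286., 265.]), 0.3, array([0.432, 0.121]))]
   rect [(array([381., 236., 404., 258.]), 0.57), (array([409., 271., 425., 293.]), 0.46)]
post_foot [(array([186., 149.]), 0.87, array([0.703, 0.35 ])), (array([265., 191.
[... 479 characters left out ...]
, 0.77, array([0.441, 0.115]))]
   rect [(array([262., 192., 282., 209.]), 0.68)]
narrow_collar [(array([322., 247.]), 0.86, array([ 0.472, -0.111])), (array([301., 271.]), 0.61, array([ 0.396, -0.166]))]
   rect [(array([312., 230., 332., 253.]), 0.9), (array([292., 256., 313., 280.]), 0.6)]
post_foot [(array([316., 178.]), 0.92, array([0.589, 0.17 ])), (array([354., 155.]), 0.76, array([0.754, 0.244])), (array([322., 144.]), 0.64, array([0.698, 0.359]))]
   rect [(array([302., 160., 336., 192.]), 0.7), (array([310., 127., 339., 157.]), 0.7), (array([333., 141., 371., 173.]), 0.56)]
hex_nut [(array([254., 181.]), 0.5, array([0.43 , 0.258]))]
   rect [(array([245., 170., 267., 186.]), 0.58)]
```

View pics/top0.png

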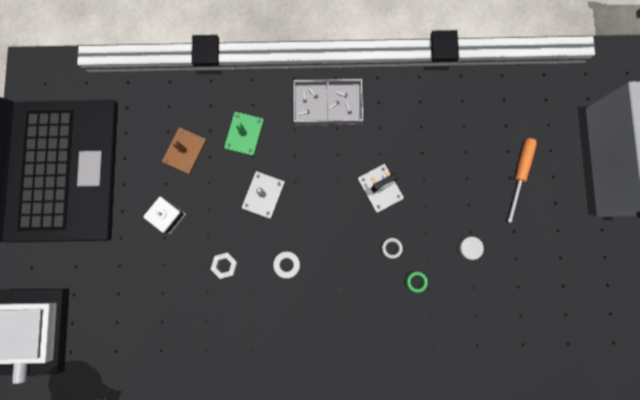

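View pics/side0.png

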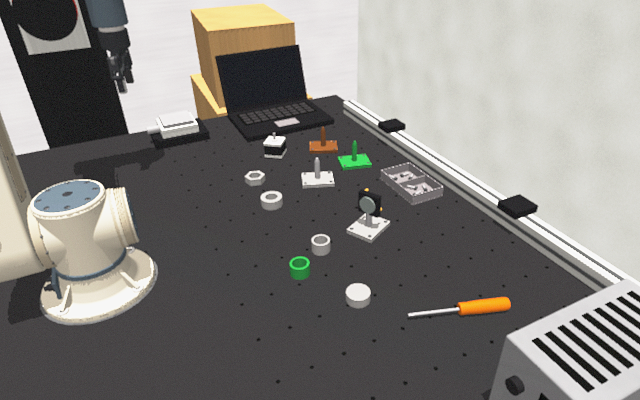

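Candidates, in top-view pixels:
- **Post:** silver bare (263,194), mirror mount twin (381,188), brown (184,150), green (244,134), and a white base with a black cube (163,214). I choose (263,194).
- **Wide collar:** ring (287,265), against the hex nut (223,265) and the disc (472,248). I choose (287,265).
- **Narrow collar:** grey (392,248), against the green one (417,282). I choose (392,248).

```bash
cat > fit.py <<'E'
from h import *
from scipy.optimize import minimize
def cyl(x,y,z,r,h):
    a=np.linspace(0,2*np.pi,40); return [(x+r*np.cos(t),y+r*np.sin(t),zz) for t in a for zz in(z,z+h)]
def hullmask(c,P,s=4):
    p=np.array([proj(c,q) for q in P]); m=np.zeros((400*s,640*s),np.uint8)
    cv2.fillConvexPoly(m,cv2.convexHull(np.float32((p+.5)*s)).astype(np.int32),1)
    return cv2.resize(m.astype(np.float32),(640,400),interpolation=cv2.INTER_AREA)
def fill(m):
    cs,_=cv2.findContours(m.astype(np.uint8),0,2); o=np.zeros((400,640),np.uint8); cv2.drawContours(o,[max(cs,key=cv2.contourArea)],-1,1,-1); return o
def fit(f,cams,masks,p0,d):
    p0=np.array(p0,float); d=np.array(d)
    def J(q):
        e=0
        for c,m in zip(cams,masks):
            h=hullmask_multi(c,f(p0+q*d)); e+=np.abs(h-m).sum()/m.sum()
        return e
    n=len(d); r=minimize(J,np.zeros(n),method="Nelder-Mead",options=dict(initial_simplex=np.vstack([np.zeros(n),np.eye(n)]),xatol=.01,fatol=1e-4,maxiter=80*n))
    return p0+r.x*d,r.fun
def hullmask_multi(c,parts): return np.max([hullmask(c,P) for P in parts],0)
def plate(q):
    x,y,t=q; R=np.array([[np.cos(t),-np.sin(t)],[np.sin(t),np.cos(t)]])
    B=[(*(R@[a*.045,b*.035]+[x,y]),z) for a in(-1,1) for b in(-1,1) for z in(0,.012)]
    return [B,cyl(x,y,.012,.008,.052)+cyl(x,y,.064,.003,.012)]
def pick(t,c,xy,z):
    u=proj(c,(*xy,z)); L=[d for d in cut_out(t,c) if np.linalg.norm((np.array(d["rect"][:2])+d["rect"][2:])/2-u)<15]
    return fill(L[0]["pixels"]) if L else None
E
python3 - <<'E'
from fit import *
cs=[read_camera("top"),read_camera("side")]
for t,xy,g,d in(("wide_collar",(.436,.117),lambda q:[cyl(*q,0,.029,.026)],[.004,.004]),("narrow_collar",(.469,-.111),lambda q:[cyl(*q,0,.022,.03)],[.004,.004]),("post_foot",(.596,.168),plate,[.004,.004,.1])):
    ms=[pick(t,c,xy,.015) for c in cs]
    for k in([0],[1],[0,1]):
        kk=[i for i in k if ms[i] is not None]
        if len(kk)<len(k): print(t,k,"missing"); continue
        b=[]
        for y0 in([0] if len(d)==2 else [-.8,-.3,.3,.8,1.3]):
            b.append(fit(g,[cs[i] for i in kk],[ms[i] for i in kk],list(xy)+[y0]*(len(d)-2),d))
        print(t,k,*min(b,key=lambda v:v[1]))
a=cs[0]["img"][130:300,200:440]; b=cs[1]["img"][130:300,230:400]
im=np.hstack([cv2.resize(a,None,fx=1.9,fy=1.9,interpolation=2),cv2.resize(b,None,fx=1.9,fy=1.9,interpolation=2)])
cv2.imwrite("pics/crop.png",im[:,:,::-1]); print(im.shape)
E
```

```text
wide_collar [0] [0.43448421 0.11952927] 0.0613404452690167
wide_collar [1] [0.43111009 0.1138484 ] 0.1425438596491228
wide_collar [0, 1] [0.43377335 0.11828272] 0.2513012780869924
narrow_collar [0] [ 0.46685742 -0.1158291 ] 0.07846153846153846
narrow_collar [1] [ 0.46663589 -0.12078519] 0.10346638655462184
narrow_collar [0, 1] [ 0.46702106 -0.11786361] 0.2531264813617755
post_foot [0] [ 0.59471102  0.17275319 -0.36079047] 0.05731394354148845
post_foot [1] [ 0.59330701  0.16833245 -0.35013127] 0.09240591397849462
post_foot [0, 1] [ 0.59444171  0.17178558 -0.36746338] 0.19359734831412445
(323, 779, 3)
```

View pics/crop.png

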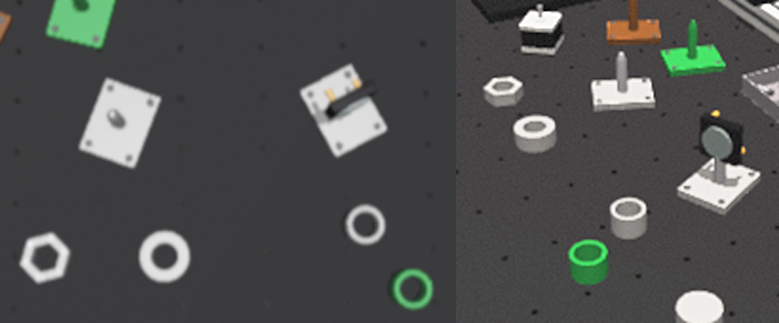

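The crop confirms the choice: bare silver post at left, the round wide ring, and the grey narrow ring. The green ones, the hex nut and the mirror twin stay alone. I'm moving above the wide collar now.

send_rows --steps '[[[26,-40,0],0],[[27,-41,0],0],[[27,-41,0],0],[[27,-41,0],0],[[27,-41,0],0],[[27,-41,0],0],[[27,-41,0],0],[[26,-41,0],0],[[26,-40,0],0],[[26,-40,0],0],[[0,0,-50],0],[[0,0,-44],0]]' --grip 1

```text
time: 2.8
position: [0.4334, 0.1163, 0.1196]
orientation: [-179.9, -0.0, -17.8]
force: [0.1, 0.4, -0.1]
width: 0.0855
grasp_force: 0.0
```

Run:
```python
from h import *
c=read_camera("side");save(c,"s1.png",(180,60,400,260),3); print(get_state()["position"])
```

```text
[0.42919981 0.11509699 0.11373376]
```

View pics/s1.png

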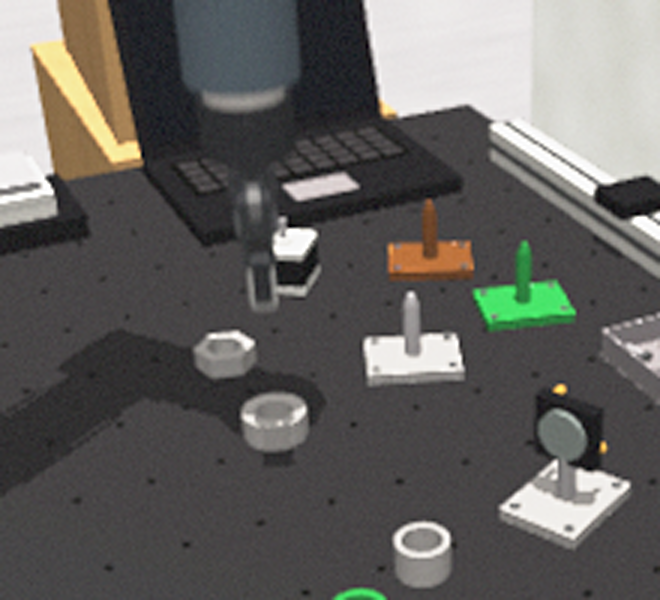

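The side view shows the open gripper above the wide collar (crop pixel 275,420). The pose reading drifted a little, so I'll read it again.

Run:
```python
from h import *
for i in range(4):
    c=read_camera("side"); s=get_state(); print(s["time"],s["position"],s["orientation"],s["joint_positions"])
```

```text
2.9 [0.42985118 0.11512226 0.11671115] [179.63081509   0.39575637 -17.77035371] [ 35.20989256   6.42869363 -18.68094198  -0.10302634 -65.4234476
  37.06431419]
2.95 [0.43203703 0.11600824 0.11980818] [ 1.79793879e+02  1.39667497e-01 -1.77007657e+01] [ 3.52327451e+01  6.31411427e+00 -1.83685865e+01  1.40505699e-02
 -6.55659542e+01  3.70609006e+01]
3.0 [0.43359402 0.11687929 0.12174276] [ 1.79960560e+02 -4.32885935e-02 -1.76634058e+01] [ 3.52482369e+01  6.23403327e+00 -1.81758933e+01  6.40377049e-02
 -6.55954438e+01  3.70618808e+01]
3.05 [0.43438669 0.11748708 0.12272011] [-1.79920427e+02 -1.42350250e-01 -1.76465220e+01] [ 35.25999262   6.18162871 -18.08633726   0.0719929  -65.58272521
  37.06390929]
```

send_rows --steps '[[[0,0,-25],0],[[0,0,-30],0],[[0,0,-22],0],[[0,0,-12],0],[[0,0,-7],0],[[0,0,-3],0],[[0,0,0],0],[[0,0,0],0]]'

```text
time: 4.05
position: [0.4335, 0.1172, 0.0223]
orientation: [-180.0, -0.0, -17.7]
force: [-0.3, -0.7, -0.5]
width: 0.0856
grasp_force: 0.0
```

send_rows --steps '[[[0,0,0],0],[[0,0,0],0],[[0,0,0],0],[[0,0,0],0],[[0,0,0],0],[[0,0,0],0],[[0,0,0],0],[[0,0,0],0]]' --grip 0

```text
time: 5.05
position: [0.4331, 0.117, 0.0218]
orientation: [180.0, 0.0, -17.7]
force: [0.6, -0.2, -0.1]
width: 0.0001
grasp_force: 0.0
```

Run:
```python
from h import *
c=read_camera("side"); d=read_camera("top")
a=cv2.resize(c["img"][130:280,220:380],(400,375),interpolation=2); b=cv2.resize(d["img"][180:330,220:380],(400,375),interpolation=2)
cv2.imwrite("pics/s2.png",np.hstack([a,b])[:,:,::-1])
```

```text
(no output)
```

View pics/s2.png

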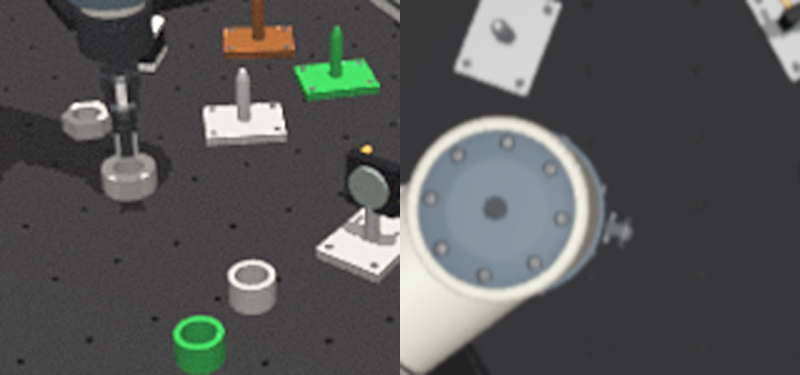

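Run:
```python
from h import *
c=read_camera("side"); s=get_state(); p=s["position"]; print(s["width"],s["grasp_force"],s["force"],s["position"])
f=lambda q:((proj(c,q)-[220,130])*2.5).round()
for q in (p,p-[0,0,.017],p+[0,0,.04],(.433,.117,.026)): print(f(q))
save(c,"s3.png",(240,150,310,220),8)
```

```text
-0.0002565703842674732 0.0 [0.29032906 0.86868489 0.21955902] [0.43314017 0.1169866  0.02179085]
[128. 167.]
[129. 181.]
[125. 135.]
[127. 164.]
```

View pics/s3.png

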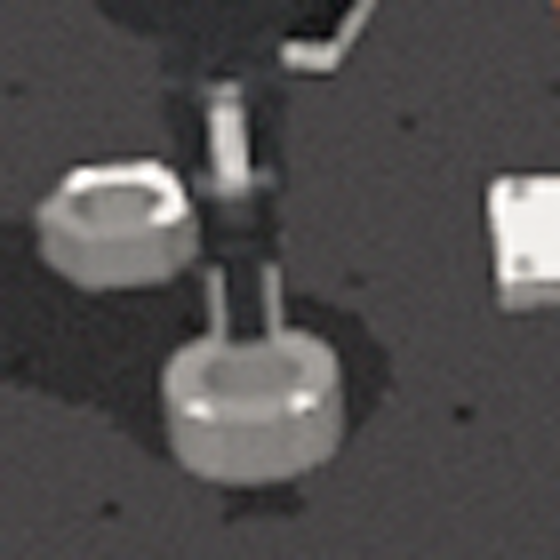

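Run:
```python
from h import *
c=read_camera("side")
u=np.array([-.304,-.953,0])
for z in(.096,.109):
  for p in((.429,.115),(.434,.117)):
    for k in(-.05,-.0425,0,.0425,.05): print(z,p,k,((proj(c,np.array([*p,z])+k*u)-[180,60])*3).round())
```

```text
0.096 (0.429, 0.115) -0.05 [260. 312.]
0.096 (0.429, 0.115) -0.0425 [260. 316.]
0.096 (0.429, 0.115) 0 [262. 339.]
0.096 (0.429, 0.115) 0.0425 [265. 364.]
0.096 (0.429, 0.115) 0.05 [265. 368.]
0.096 (0.434, 0.117) -0.05 [265. 310.]
0.096 (0.434, 0.117) -0.0425 [265. 314.]
0.096 (0.434, 0.117) 0 [267. 337.]
0.096 (0.434, 0.117) 0.0425 [269. 361.]
0.096 (0.434, 0.117) 0.05 [270. 366.]
0.109 (0.429, 0.115) -0.05 [259. 299.]
0.109 (0.429, 0.115) -0.0425 [259. 303.]
0.109 (0.429, 0.115) 0 [261. 326.]
0.109 (0.429, 0.115) 0.0425 [263. 350.]
0.109 (0.429, 0.115) 0.05 [264. 355.]
0.109 (0.434, 0.117) -0.05 [263. 297.]
0.109 (0.434, 0.117) -0.0425 [264. 301.]
0.109 (0.434, 0.117) 0 [266. 323.]
0.109 (0.434, 0.117) 0.0425 [268. 348.]
0.109 (0.434, 0.117) 0.05 [268. 352.]
```

send_rows --steps '[[[0,0,15],0],[[0,0,25],0],[[0,0,25],0],[[0,0,20],0],[[0,0,10],0],[[0,0,5],0],[[0,0,0],0],[[0,0,0],0]]'

```text
time: 6.25
position: [0.4327, 0.1168, 0.121]
orientation: [179.9, 0.1, -17.7]
force: [0.2, 0.3, -0.3]
width: 0.0
grasp_force: 0.0
```

Run:
```python
from h import *
c=read_camera("side"); d=read_camera("top"); s=get_state(); print(s)
np.savez("shut.npz",s=c["img"],t=d["img"],p=s["position"])
```

```text
{'time': 6.35, 'joint_positions': array([ 3.52441782e+01,  6.23257124e+00, -1.82363490e+01, -6.47734105e-03,
       -6.55998552e+01,  3.70627648e+01]), 'joint_vel': array([ 0.08428512, -0.150193  ,  0.10312863, -0.06478402, -0.09112293,
       -0.02986735]), 'effort': array([-1.96341880e-04, -2.83345789e+01,  2.19067168e+01,  4.93702725e+00,
       -8.12446306e-04, -2.18746544e-05]), 'position': array([0.43280087, 0.11680174, 0.12119555]), 'orientation': array([ 1.79948672e+02,  4.61548691e-02, -1.76957570e+01]), 'force': array([-0.24549537,  0.13964141, -0.24041474]), 'moment': array([-0.00573695,  0.03054461,  0.03124335]), 'grasp_force': 0.0, 'width': 0.00034229220807846305}
```

send_rows --steps '[[[0,0,0],0],[[0,0,0],0],[[0,0,0],0],[[0,0,0],0],[[0,0,0],0],[[0,0,0],0]]' --grip 1

```text
time: 7.1
position: [0.4331, 0.117, 0.1218]
orientation: [-180.0, 0.0, -17.7]
force: [-0.2, 1.3, -0.6]
width: 0.0854
grasp_force: 0.0
```

Run:
```python
from h import *
c=read_camera("side"); d=read_camera("top"); p=get_state()["position"]; z=np.load("shut.npz")
u=np.array([-.304,-.953,0])
def cr(im,b,pts,s=4):
    l,t,r,bt=b; o=cv2.resize(im[t:bt,l:r],None,fx=s,fy=s,interpolation=2)
    for q,k in pts:
        x=(proj(k,q)-[l,t]+.5)*s; cv2.circle(o,tuple(int(v) for v in x),3,(255,0,0),-1)
    return o
b=(220,110,320,220)
A=cr(z["s"],b,[(z["p"]-[0,0,.017],c)]); B=cr(c["img"],b,[(p-[0,0,.004]+k*.0425*u,c) for k in(-1,1)])
cv2.imwrite("pics/cmp.png",np.hstack([A,B])[:,:,::-1]); print(p)
```

```text
[0.43312332 0.1169713  0.12178355]
```

View pics/cmp.png

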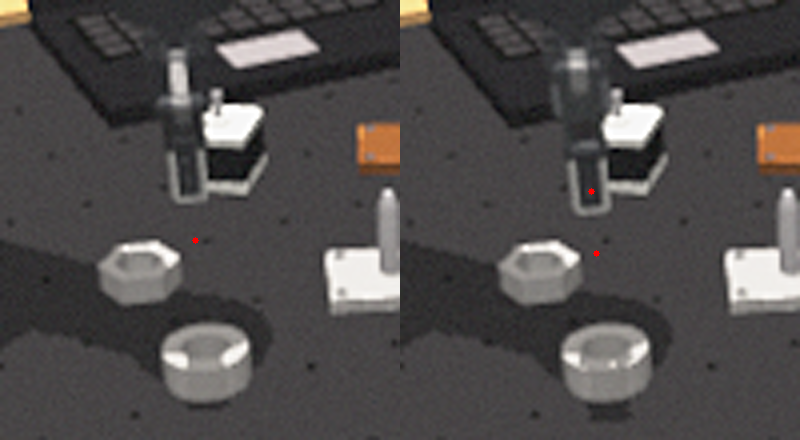

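Run:
```python
from h import *
p=np.array([.167,.524,.214]); u=np.array([-.304,-.953,0])
ims=[]
for n,b in(("top",(0,250,160,400)),("side",(70,0,190,112))):
    c=read_camera(n); im=cv2.imread(f"pics/{n}0.png"); l,t,r,bt=b; s=400/(r-l)
    o=cv2.resize(im[t:bt,l:r],None,fx=s,fy=s,interpolation=2)
    for col,dz in(((0,0,255),0),((0,255,0),.028)):
        for k in(-1,1):
            x=(proj(c,p+k*.0425*u+[0,0,dz-.004])-[l,t]+.5)*s; print(n,dz,x); cv2.circle(o,tuple(int(v) for v in x),4,col,-1)
    ims.append(cv2.resize(o,(400,375)) if o.shape[0]!=375 else o)
cv2.imwrite("pics/st.png",np.hstack(ims))
```

```text
top 0 [ 55.01133712 416.2078192 ]
top 0 [169.07670816 453.66010068]
top 0.028 [ 27.6311676  429.59978245]
top 0.028 [145.67225973 468.47057635]
side 0 [210.06821053 313.20586919]
side 0 [189.59444714 347.19764543]
side 0.028 [202.30659119 282.45377904]
side 0.028 [181.16489863 315.13941071]
```

View pics/st.png

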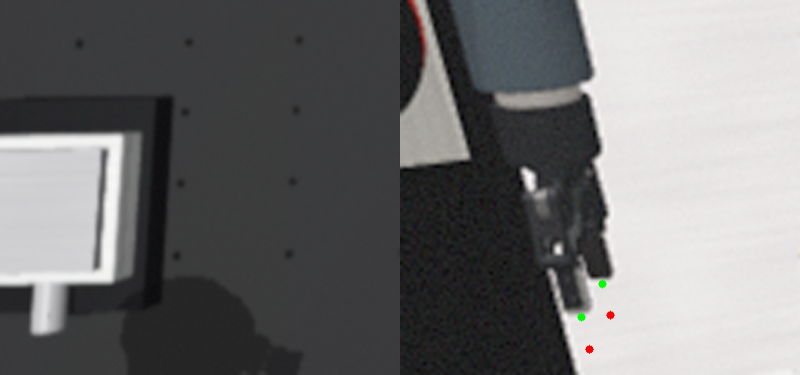

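The pictures show the jaw tips about 28 mm higher than the reported pose implies. This holds in both the start view (tips on the green marks) and the view over the collar, so the jaws shut above the ring. I'll go down about 30 mm further, slowly, watching the force.

send_rows --steps '[[[1,0,-30],0],[[2,-1,-35],0],[[0,0,-25],0],[[0,0,-15],0],[[0,0,-7],0],[[0,0,-4],0],[[0,0,-2],0],[[0,0,0],0]]'

```text
time: 8.3
position: [0.4364, 0.1161, 0.0041]
orientation: [-180.0, -0.0, -17.7]
force: [0.3, -0.7, 0.8]
width: 0.0854
grasp_force: 0.0
```

send_rows --steps '[[[0,0,-4],0],[[0,0,-3],0],[[0,0,0],0]]'

```text
time: 8.68
position: [0.4359, 0.1159, -0.0035]
orientation: [180.0, 0.0, -17.7]
force: [1.4, 0.5, -1.0]
width: 0.0852
grasp_force: 0.0
```

send_rows --steps '[[[0,0,-3],0],[[0,0,-2],0],[[0,0,0],0]]'

```text
time: 9.05
position: [0.436, 0.1159, -0.0084]
orientation: [180.0, 0.0, -17.7]
force: [-0.6, -0.2, -0.6]
width: 0.0855
grasp_force: 0.0
```

send_rows --steps '[[[0,0,0],0],[[0,0,0],0],[[0,0,0],0],[[0,0,0],0],[[0,0,0],0],[[0,0,0],0],[[0,0,0],0]]' --grip 0

```text
time: 9.93
position: [0.4366, 0.1163, -0.0074]
orientation: [-180.0, -0.1, -17.7]
force: [-2.0, 0.5, 6.2]
width: 0.0552
grasp_force: 63.8
```

send_rows --steps '[[[0,0,5],0],[[0,0,15],0],[[0,0,25],0],[[0,0,30],0],[[0,0,20],0],[[0,0,10],0],[[0,0,5],0],[[0,0,0],0],[[0,0,0],0]]'

```text
time: 11.05
position: [0.4356, 0.1158, 0.101]
orientation: [179.9, 0.1, -17.7]
force: [-0.5, -0.5, -2.5]
width: 0.0554
grasp_force: 63.5
```

Run:
```python
from h import *
for n in("side","top"):
    c=read_camera(n)
    print(n,[(np.round(d["rect"]),round(d["p"],2)) for d in look_for("wide_collar",c)[:4]],[(np.round(d["xy"],1),round(d["p"],2)) for d in spot_point("wide_collar",c)[:4]])
s=get_state(); print(s["position"],s["width"],s["grasp_force"],s["force"],s["moment"])
c=read_camera("side")
for z in(.1,.11): print(proj(c,(.436,.116,z)))
c=read_camera("side"); b=(230,120,345,210)
save(c,"lift.png",b,6)
```

```text
side [(array([258., 155., 279., 174.]), 0.79), (array([310., 234., 332., 255.]), 0.61), (array([302., 158., 338., 190.]), 0.32)] [(array([269.7, 169.8]), 0.72)]
top [(array([243., 170., 284., 217.]), 0.16)] []
[0.43602645 0.11593252 0.10157189] 0.0548427004459032 63.4833425909951 [-0.74540918  0.32956744 -1.167791  ] [-0.04478359 -0.00338818 -0.01483647]
[269.77705221 170.89420043]
[269.44226648 167.45204199]
```

View pics/lift.png

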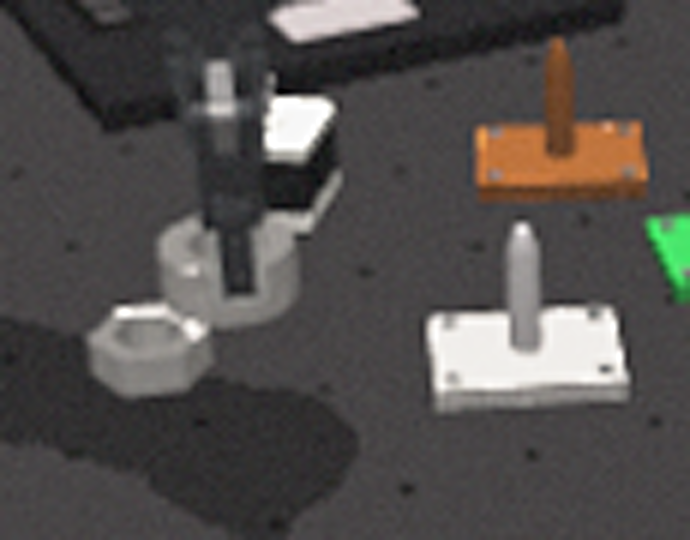

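The wide collar hangs level in the jaws (crop 230,270) with the bare post to its right (525,230). I'll fit its held position.

```bash
cat > held.py <<'E'
from fit import *
def held(t,r,h,z,xy,n=2):
    for _ in range(n):
        c=read_camera("side"); m=pick(t,c,xy,z+h/2)
        if m is None: print("missed"); continue
        ct=np.vstack([k.reshape(-1,2) for k in cv2.findContours(m,0,1)[0]]); m=np.zeros((400,640),np.uint8); cv2.fillConvexPoly(m,cv2.convexHull(ct),1)
        print(t,*fit(lambda q:[cyl(*q,z,r,h)],[c],[m],xy,[.004,.004]))
        print(t,"free z",*fit(lambda q:[cyl(*q,r,h)],[c],[m],[*xy,z],[.004,.004,.004]))
    c=read_camera("side"); m=pick("post_foot",c,(.594,.1705),.02)
    if m is not None: print("post",*fit(plate,[c],[m],(.594,.169,-.36),[.004,.004,.05]))
    s=get_state(); print(s["position"],s["width"],s["force"])
E
python3 -c "
from held import *
held('wide_collar',.029,.026,.110,(.433,.115))"
```

```text
wide_collar [0.42918958 0.10523615] 0.17287604456824512
wide_collar free z [0.43384335 0.11988676 0.1001427 ] 0.14275766016713093
wide_collar [0.43044678 0.1077335 ] 0.15962603878116344
wide_collar free z [0.43721081 0.12740748 0.0983878 ] 0.12673130193905818
post [ 0.59182701  0.16632924 -0.37269633] 0.10530018761726079
[0.4361383  0.11600199 0.10179239] 0.05510641804078235 [ 0.06869262 -0.5672436  -1.1737431 ]
```

send_rows --steps '[[[10,4,0],0],[[25,8,0],0],[[30,10,0],0],[[30,10,0],0],[[28,9,0],0],[[20,7,0],0],[[12,4,0],0],[[6,2,0],0],[[0,0,0],0],[[0,0,0],0],[[0,0,0],0]]'

```text
time: 13.12
position: [0.5968, 0.1699, 0.1021]
orientation: [-180.0, -0.0, -17.7]
force: [0.1, 0.1, -1.1]
width: 0.0549
grasp_force: 63.5
```

Run:
```python
from held import *
held('wide_collar',.029,.026,.105,(.593,.168))
c=read_camera("side")
np.save("over.npy",c["img"])
# post tip pixel & collar
print("tip",proj(c,(.592,.167,.076)),"foot",proj(c,(.592,.167,.012)),"collar pred",proj(c,(.592,.167,.105)))
d=read_camera("top"); print([(np.round(k["rect"]),round(k["p"],2)) for k in look_for("wide_collar",d)])
```

```text
missed
wide_collar [0.58792997 0.17419405] 0.8277027027027027
wide_collar free z [0.58747393 0.1881618  0.09741011] 0.7858108108108108
[0.59707178 0.16996801 0.10186812] 0.054797085119101724 [ 1.08228346 -0.35078539 -0.78573487]
tip [316.78195478 157.81925257] foot [317.47272606 177.71760332] collar pred [316.4567672  148.45190239]
[(array([247., 192., 270., 202.]), 0.52)]
```

Run:
```python
import numpy as np
g=np.load("over.npy").astype(int); m=g.mean(2)
for r in range(128,184): print(r," ".join("%2d"%(m[r,k]//10) for k in range(296,342)))
```

```text
128  2  2  3  3  2  2  2  2  2  2  2  2  1  3  3  2  4  4  5  5  4  4  4  3  4  5  5  4  5  6  7  6  6  7  7  6  6  6  6  6  6  6  6  6  6  6
129  2  2  3  2  2  3  2  3  2  3  3  5  5  5  5  6  6  4  4  5  4  4  4  4  5  5  5  4  5  6  6  7  6  6  7  6  7  6  6  6  7  6  6  7  7  6
130  3  2  2  2  3  3  5  4  5  5  6  7  7  7  7  7  7  4  4  5  4  4  4  5  6  6  5  4  5  6  6  6  6  6  7  7  6  6  6  6  6  6  7  6  6  6
131  3  3  5  5  5  6  7  7  6  6  7  7  7  6  7  7  6  4  5  5  4  4  4  5  5  6  5  4  5  6  6  6  6  7  6  7  6  6  6  6  7  6  6  6  7  6
132  5  5  7  7  6  6  6  6  6  6  6  7  6  6  6  7  6  4  5  5  4  5  5  6  5  6  5  4  5  6  6  6  6  7  7  7  6  7  6  6  6  7  7  6  6  6
133  6  7  6  6  6  6  4  6  7  6  6  6  6  6  6  7  6  4  5  4  4  5  5  5  5  5  5  5  5  6  6  6  7  6  6  6  6  7  6  6  7  6  7  7  6  6
134  6  6  6  7  6  4  5  6  6  7  6  6  7  6  6  6  6  7  6  5  4  4  5  5  5  4  4  4  4  6  6  6  7  6  6  6  6  7  6  6  7  6  6  6  7  6
135  6  6  6  6  7  7  7  6  6  7  6  6  7  7  9 11 11 12 11  5  4  4  4  4  4  4  5  6  6  6  6  6  6  7 
[... 6151 characters left out ...]
  6  6  5 10 20 24 23 23 23 24 23 20 18 14 14 14 15 14 14 14 14 14 15 15 14 16 22 24 23 23 23 23 23 23 24 24  5  6  7  6  6  6  6  6
180  6  7  6  6  6  8 18 24 23 23 23 23 23 24 23 20 20 20 19 14 15 15 15 14 15 14 14 19 24 23 23 23 23 22 21 21 23 23  5  6  6  6  6  7  6  6
181  6  7  7  6  6  7 18 24 23 22 23 23 23 23 23 23 23 24 23 18 14 15 15 14 14 14 17 22 24 23 23 23 23 20 10 12 20 22  9  6  6  6  6  7  7  6
182  6  6  6  6  6  6 17 23 20 17 21 23 23 23 23 23 23 23 23 22 14 15 14 15 15 14 18 22 23 24 24 24 24 23 20 20 22 23 15  6  6  6  6  6  6  6
183  6  7  6  6  6  6 18 24 18 16 19 23 24 23 24 24 24 24 24 23 14 15 14 14 14 14 13 13 17 22 22 23 23 22 22 22 19 19 16  6  6  6  6  6  6  7
```

Run:
```python
from h import *
c=read_camera("side"); o=np.array(c["world_from_camera"])[:3,3]
for ctr in((.592,.167),):
  ctr=np.array(ctr); u=(ctr-o[:2])/np.linalg.norm(ctr-o[:2]); print(u)
  for z in(.100,.105,.110):
    for k in(-.006,0,.006):
      q=ctr+k*u; print(z,k,"front-bot",proj(c,(*(q-.029*u),z)).round(1),"back-top",proj(c,(*(q+.029*u),z+.026)).round(1))
print("tip",proj(c,(*ctr,.076)))
```

```text
[0.41081462 0.9117189 ]
0.1 -0.006 front-bot [316.7 155.9] back-top [316.1 138. ]
0.1 0 front-bot [316.7 154.9] back-top [316.1 137.1]
0.1 0.006 front-bot [316.6 153.8] back-top [316.  136.1]
0.105 -0.006 front-bot [316.7 154.2] back-top [316.  136.3]
0.105 0 front-bot [316.6 153.2] back-top [316.  135.4]
0.105 0.006 front-bot [316.6 152.2] back-top [316.  134.5]
0.11 -0.006 front-bot [316.6 152.5] back-top [316.  134.7]
0.11 0 front-bot [316.6 151.5] back-top [315.9 133.8]
0.11 0.006 front-bot [316.5 150.5] back-top [315.9 132.9]
tip [316.78195478 157.81925257]
```

Laterally it is within a pixel of the post axis. I'm lowering in stages.

send_rows --steps '[[[1,2,-5],0],[[0,0,-8],0],[[0,0,-8],0],[[0,0,-8],0],[[0,0,-8],0],[[0,0,-8],0],[[0,0,-5],0],[[0,0,0],0]]'

```text
time: 14.62
position: [0.5979, 0.1719, 0.0513]
orientation: [180.0, 0.0, -17.7]
force: [-0.1, -0.1, -0.6]
width: 0.0546
grasp_force: 63.5
```

send_rows --steps '[[[0,0,-5],0],[[0,0,-8],0],[[0,0,-8],0],[[0,0,-8],0],[[0,0,-5],0],[[0,0,-3],0],[[0,0,0],0]]'

```text
time: 15.5
position: [0.5981, 0.1719, 0.0146]
orientation: [180.0, 0.0, -17.7]
force: [0.4, -0.3, -1.3]
width: 0.0551
grasp_force: 63.5
```

send_rows --steps '[[[0,0,-3],0],[[0,0,-3],0],[[0,0,-1],0],[[0,0,0],0]]'

```text
time: 16.0
position: [0.5981, 0.172, 0.0077]
orientation: [180.0, 0.0, -17.7]
force: [-0.2, -0.4, -1.8]
width: 0.0548
grasp_force: 63.5
```

send_rows --steps '[[[0,0,-1],0],[[0,0,-1],0],[[0,0,0],0],[[0,0,0],0]]'

```text
time: 16.5
position: [0.5982, 0.172, 0.0058]
orientation: [-180.0, -0.0, -17.7]
force: [0.1, 0.4, -1.2]
width: 0.0548
grasp_force: 63.5
```

send_rows --steps '[[[0,0,-1],0],[[0,0,0],0],[[0,0,0],0]]'

```text
time: 16.88
position: [0.5981, 0.172, 0.0048]
orientation: [180.0, 0.0, -17.7]
force: [-0.1, 0.2, -2.4]
width: 0.0546
grasp_force: 63.5
```

send_rows --steps '[[[0,0,-1],0],[[0,0,0],0],[[0,0,0],0]]'

```text
time: 17.25
position: [0.5982, 0.172, 0.0047]
orientation: [-180.0, -0.0, -17.7]
force: [-2.7, 0.0, 5.4]
width: 0.0552
grasp_force: 64.1
```

send_rows --steps '[[[0,0,-1],0],[[0,0,0],0],[[0,0,0],0]]'

```text
time: 17.62
position: [0.5982, 0.172, 0.0046]
orientation: [-180.0, -0.0, -17.7]
force: [-5.6, -0.3, 11.5]
width: 0.0548
grasp_force: 64.8
```

Contact came at the expected plate height, so I'll relax the load and release.

send_rows --steps '[[[0,0,2],0],[[0,0,0],0]]'

```text
time: 17.88
position: [0.5982, 0.1721, 0.0047]
orientation: [-180.0, -0.0, -17.7]
force: [-1.3, 0.0, 1.4]
width: 0.055
grasp_force: 63.8
```

send_rows --steps '[[[0,0,0],0],[[0,0,0],0],[[0,0,0],0],[[0,0,0],0],[[0,0,0],0],[[0,0,0],0],[[0,0,10],0],[[0,0,30],0],[[0,0,40],0],[[0,0,35],0],[[0,0,15],0],[[0,0,0],0]]' --grip 1

```text
time: 19.38
position: [0.5985, 0.1723, 0.1357]
orientation: [-179.9, -0.1, -17.7]
force: [-0.6, -0.9, -0.2]
width: 0.0852
grasp_force: 0.0
```

send_rows --steps '[[[-10,-20,0],0],[[-17,-38,0],0],[[-18,-40,0],0],[[-18,-40,0],0],[[-18,-40,0],0],[[-18,-40,0],0],[[-16,-38,0],0],[[-10,-24,0],0],[[-3,-10,0],0],[[0,0,0],0],[[0,0,0],0]]'

```text
time: 20.75
position: [0.4703, -0.1174, 0.1343]
orientation: [180.0, 0.0, -17.7]
force: [0.2, 0.2, 0.5]
width: 0.0854
grasp_force: 0.0
```

Run:
```python
from fit import *
s=get_state(); print(s["position"])
ms={}
for n in("side","top"):
    c=read_camera(n)
    for t,xy,r,h,z in(("wide_collar",(.594,.170),.029,.026,.012),("narrow_collar",(.467,-.118),.022,.03,0)):
        m=pick(t,c,xy,z+h/2)
        print(n,t,None if m is None else fit(lambda q:[cyl(*q,z,r,h)],[c],[m],xy,[.004,.004]))
```

```text
[ 0.47030659 -0.11736392  0.13431443]
side wide_collar None
side narrow_collar (array([ 0.46385449, -0.11937842]), np.float64(0.21696993670886075))
top wide_collar (array([0.5958815 , 0.17331163]), np.float64(0.07925977653631285))
top narrow_collar None
```

The wide collar sits centred on the post: top-view fit (0.596, 0.173) against the post at (0.595, 0.173). I'm descending onto the narrow collar.

send_rows --steps '[[[-1,0,-20],0],[[0,0,-35],0],[[0,0,-35],0],[[0,0,-22],0],[[0,0,-14],0],[[0,0,-8],0],[[0,0,-4],0],[[0,0,-2],0],[[0,0,0],0],[[0,0,0],0]]'

```text
time: 22.3
position: [0.4694, -0.118, -0.0048]
orientation: [-180.0, -0.0, -17.7]
force: [-0.3, 0.1, 0.7]
width: 0.0853
grasp_force: 0.0
```

send_rows --steps '[[[0,0,0],0],[[0,0,0],0],[[0,0,0],0],[[0,0,0],0],[[0,0,0],0],[[0,0,0],0],[[0,0,0],0]]' --grip 0

```text
time: 23.18
position: [0.4693, -0.118, -0.0046]
orientation: [180.0, -0.0, -17.7]
force: [-1.3, 1.0, 4.9]
width: 0.0418
grasp_force: 60.4
```

send_rows --steps '[[[0,0,5],0],[[0,0,15],0],[[0,0,28],0],[[0,0,30],0],[[0,0,20],0],[[0,0,10],0],[[0,0,2],0],[[0,0,0],0]]'

```text
time: 24.18
position: [0.4686, -0.118, 0.104]
orientation: [180.0, 0.1, -17.7]
force: [0.4, -0.6, -0.4]
width: 0.0419
grasp_force: 60.8
```

send_rows --steps '[[[8,18,0],0],[[16,36,0],0],[[18,40,0],0],[[18,40,0],0],[[18,40,0],0],[[17,40,0],0],[[15,36,0],0],[[10,24,0],0],[[6,12,0],0],[[2,4,0],0],[[0,0,0],0],[[0,0,0],0]]'

```text
time: 25.68
position: [0.5969, 0.1712, 0.105]
orientation: [180.0, -0.0, -17.7]
force: [-0.6, -0.9, -0.4]
width: 0.0418
grasp_force: 60.9
```

Run:
```python
from h import *
c=read_camera("side"); s=get_state(); print(s["position"],s["force"],s["width"])
save(c,"ov2.png",(270,90,370,200),5)
```

```text
[0.59698302 0.17123895 0.10504162] [ 1.00143286 -0.42592615 -0.3815131 ] 0.04187098975259541
```

View pics/ov2.png

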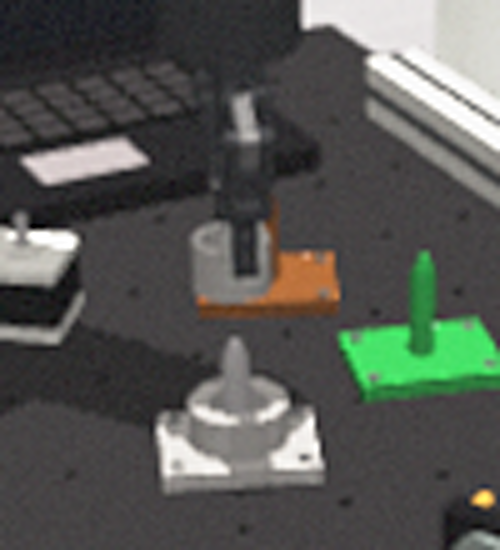

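The wide collar sits flat on the plate (crop 238,415). The narrow collar (232,262) hangs in line with the post tip (235,340), so I'm lowering it.

send_rows --steps '[[[0,0,-5],0],[[0,0,-8],0],[[0,0,-8],0],[[0,0,-8],0],[[0,0,-8],0],[[0,0,-5],0],[[0,0,-3],0],[[0,0,0],0]]'

```text
time: 26.72
position: [0.5971, 0.172, 0.0597]
orientation: [180.0, 0.0, -17.7]
force: [0.7, 0.2, -1.5]
width: 0.0417
grasp_force: 60.9
```

send_rows --steps '[[[0,0,-4],0],[[0,0,-6],0],[[0,0,-6],0],[[0,0,-3],0],[[0,0,-2],0],[[0,0,-1],0],[[0,0,0],0],[[0,0,0],0]]'

```text
time: 27.72
position: [0.5973, 0.172, 0.038]
orientation: [-180.0, -0.0, -17.7]
force: [0.3, -1.3, -1.1]
width: 0.0419
grasp_force: 60.8
```

send_rows --steps '[[[0,0,-1],0],[[0,0,-1],0],[[0,0,0],0],[[0,0,0],0]]'

```text
time: 28.22
position: [0.5971, 0.172, 0.0358]
orientation: [180.0, -0.0, -17.7]
force: [0.0, -0.5, -0.6]
width: 0.0419
grasp_force: 60.8
```

send_rows --steps '[[[0,0,-1],0],[[0,0,-1],0],[[0,0,0],0],[[0,0,0],0]]'

```text
time: 28.72
position: [0.5971, 0.172, 0.0338]
orientation: [180.0, -0.0, -17.7]
force: [-0.3, 0.0, -0.7]
width: 0.0415
grasp_force: 60.8
```

send_rows --steps '[[[0,0,-1],0],[[0,0,0],0],[[0,0,0],0]]'

```text
time: 29.1
position: [0.5973, 0.172, 0.0334]
orientation: [-180.0, -0.0, -17.7]
force: [-2.3, 0.1, 4.8]
width: 0.0419
grasp_force: 61.3
```

send_rows --steps '[[[0,0,-1],0],[[0,0,0],0],[[0,0,0],0]]'

```text
time: 29.48
position: [0.5974, 0.1721, 0.0334]
orientation: [-180.0, -0.1, -17.7]
force: [-4.8, -0.3, 10.8]
width: 0.0419
grasp_force: 62.0
```

Contact came at exactly 33.4 mm, as predicted. I'll relax the load, open and retreat.

send_rows --steps '[[[0,0,2],0],[[0,0,0],0]]'

```text
time: 29.72
position: [0.5971, 0.172, 0.0334]
orientation: [-180.0, 0.0, -17.7]
force: [-1.0, -0.1, 1.9]
width: 0.0419
grasp_force: 61.1
```

send_rows --steps '[[[0,0,0],0],[[0,0,0],0],[[0,0,0],0],[[0,0,0],0],[[0,0,0],0],[[0,0,0],0],[[0,0,10],0],[[0,0,30],0],[[0,0,40],0],[[0,0,35],0],[[0,0,15],0],[[0,0,0],0]]' --grip 1

```text
time: 31.22
position: [0.5975, 0.1723, 0.1647]
orientation: [-179.9, -0.1, -17.7]
force: [0.2, 0.4, -0.6]
width: 0.0855
grasp_force: 0.0
```

send_rows --steps '[[[-10,-20,0],0],[[-17,-38,0],0],[[-18,-40,0],0],[[-18,-40,0],0],[[-18,-40,0],0],[[-16,-38,0],0],[[-10,-24,0],0],[[-3,-10,0],0],[[0,0,0],0],[[0,0,0],0]]'

```text
time: 32.48
position: [0.4873, -0.0773, 0.1633]
orientation: [180.0, 0.0, -17.7]
force: [0.4, 0.6, -0.2]
width: 0.0856
grasp_force: 0.0
```

Run:
```python
from fit import *
for n in("side","top"):
    c=read_camera(n)
    for t,r,h,z in(("narrow_collar",.022,.03,.038),):
        m=pick(t,c,(.594,.170),z+h/2)
        print(n,t,None if m is None else fit(lambda q:[cyl(*q,z,r,h)],[c],[m],(.594,.170),[.004,.004]))
    l,tt=290,125
    if n=="side":
        print("pred top front/back rows",proj(c,(.592+.009,.167+.02,.068)),proj(c,(.592-.009,.167-.02,.038)),proj(c,(.592,.167,.076)))
        m=c["img"].mean(2)
        for r in range(150,188): print(r," ".join("%2d"%(v//10) for v in m[r,296:342:1]))
```

```text
side narrow_collar (array([0.58922949, 0.17427246]), np.float64(1.8571428571428572))
pred top front/back rows [316.74201554 156.77852248] [317.3314714  173.53708115] [316.78195478 157.81925257]
150  7  7  7  6  7  7  6  6  7  6  6  6  6  9 11  9  5  4  6  7  7  5  5  5  5  5  5  5  5  5  5  5  5  7  9  8  8  7  8  7  7  7  7  6  6  7
151  7  7  7  7  6  7  7  7  7  7  6  6  6  6  6  7  6  4  4  5  7  5  5  5  5  6  5  5  5  5  6  5  5  6  6  6  6  6  7  7  7  7  7  6  6  6
152  6  6  6  6  7  6  6  7  6  6  7  6  7  6  7  7  6  4  4  5  6  6  6  5  5  5  6  6  5  5  6  5  5  6  6  6  6  7  7  6  6  7  6  7  7  6
153  6  6  6  7  7  6  7  7  7  6  6  7  7  7  6  6  6  4  3  4  6  5  5  5  5  5  6  6  6  5  6  5  5  5  6  6  6  6  6  6  6  6  7  7  6  7
154  7  6  7  6  7  6  6  7  7  6  6  7  6  6  6  6  6  4  4  4  5  5  5  5  4  5  5  7  6  5  5  5  5  5  7  6  6  6  6  6  6  6  7  6  6  7
155  6  7  6  7  7  7  6  6  7  6  6  6  7  7  6  6  5  4  4  4  4  5  5  5  5  5  6  7  6  5  5  5  5  6  6  7  7  7  6  6  7  6  6  6  6  7
156  6  7  7  7  6  6  7  7  7  7  6  6  6  6  6  6  4
[... 3812 characters left out ...]
7 19 23 24 24 24 24 24 24 24 24 23 24 23 23 23 22 22 22 22 22 22 23 23 23 23 22 20 19 16  5  6  7  7  7  7  6
184  7  6  6  7  6  5 16 24 22 20 20 22 22 22 22 23 23 23 23 22 19 19 18 16 15 14 13 12 12 12 12 13 12 13 13 13 13 12 10  6  7  6  6  6  7  7
185  6  6  6  6  7  6 12 18 15 14 14 12 13 12 12 13 13 13 13 13 12 13 13 13 13 13 13 14 14 14 13 13 14 13 14 14 14 13 11  6  7  6  7  6  7  6
186  7  7  7  6  7  6  9 14 14 14 14 14 14 14 13 14 14 14 13 14 13 14 14 13 13 13 13 12 12 12 11 11 11 11 11 12 13 12 10  6  7  7  7  6  7  6
187  6  7  7  6  7  6 10 13 13 13 13 12 11 11 11 11 11 11 11 11 12 13 11 10 10 10  9  8  7  8  7  7  6  6  6  6  6  6  6  6  7  6  7  6  6  6
top narrow_collar None
```

The narrow collar's rim (row 158) and base (row 173.5, on the wide collar's bright top face) match the predicted seated rows, 156.8 and 173.5. The arm is clear, so I'm handing in.

```bash
python3 -c "
from workcell import *
print(hand_in())"
```

```text
the job is handed in; nothing more can be done
None
```

The job is handed in at about 33 s of the 64 s allowed: the wide collar sits on the base plate, the narrow collar sits on the wide one, both were lowered in the grip rather than dropped, and the hex nut was left alone. The final camera check of the narrow collar was partly blocked by the gripper, so its seating rests on the contact height and the visible edges.

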